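# Draw wheel nuts from the spring-gated chute

## Task

Stand the grey bin with the upright grip on the table under the lower end of the nut chute and let go of it, then pull the chute's spring-loaded gate handle out until its pointer lines up with the black marker on the gate arm, so that all three nuts slide into the bin. Keep the handle at the marker and finish while still holding it there. Leave the other things on the bench where they are.

Things in the scene. Friction and masses are not known exactly. Their poses are not given: they have to be found in the camera images.
- dispenser: Fixed steel nut dispenser. Origin on the table below the gate, z up. Open chute slopes down towards its own -y at 38 degrees: upper end at y = 150 mm (280 mm high), gate at y = 0, lip at y = -35 mm; outer walls at x = +-24 mm. Foot plate 170 x 170 mm under y = 30 to 200 mm. Level gate arm, 30 mm wide, top 110 mm high, along -x to x = -214 mm, leg at its end. Table beyond y = -16 mm is free
- chute_lip (a point): middle of the chute's lower lip, 105 mm above the table (chute 40 mm wide inside, floor 132 mm high at the gate, walls 35 mm above it), where the nuts leave towards the dispenser's -y; they land 25 to 75 mm (level distance) beyond it
- drop (a point): spot on the table 50 mm beyond the lip, in the middle of where the nuts land: the best place for the middle of the bin
- gate: Sliding gate, axes as the dispenser's, origin in the blade, 132 mm above the table. Shut at the start; slides out along the dispenser's -x, at most 95 mm. A spring pulls it shut: 4 N when shut, 80 N/m more as it is pulled (about 9 N at the marker). The blade clears the chute after 42 mm, before the marker, and the nuts run out by themselves within 2 s
- handle (a point): grip point of the gate's upright black round handle, 18 mm in diameter, 124 to 192 mm above the table, with a 28 mm knob disc 6 mm thick on top (198 mm); this point is on its axis at 168 mm. It stands 85 mm out from the middle of the chute along the dispenser's -x; a 10 mm rod (top 141 mm high) joins it to the blade
- pointer (a point): tip of the small steel pointer at the foot of the handle, 26 mm to the handle's +y side, 127 mm above the table; same x as the handle's axis in the dispenser's frame
- marker: fixed black clip on the gate arm that shows how far to pull, 50 to 72 mm from the pointer's shut position along the dispenser's -x (differs each time). Origin in the middle of the clip on the arm's top face, 110 mm above the table; axes as the dispenser's. The gate is at the mark when the pointer has the same x as this origin in the dispenser's frame
- mark (a point): top of the marker's 4 mm thick upright fin, 140 mm above the table, 34 mm to the marker's +y; same x as the marker's origin
- bin: loose open grey plastic bin, 98 mm (x) x 128 mm (y) outside, 55 mm high, walls and floor 4 mm, 0.16 to 0.26 kg. Origin at the middle of its underside, z up. An upright grip, 16 mm (x) x 20 mm (y), stands against the outside of its -y end wall, centred at y = -74 mm, from the table up to 115 mm. It fits under the chute with the grip end pointing along the dispenser's -y
- bin_grip (a point): middle of the bin's upright grip, 97 mm above the bin's underside
- nut0_mid (a point): middle of steel wheel nut 0 (flange 34 mm across, 20 mm high, about 0.07 kg), first against the gate at the start
- nut1_mid (a point): middle of steel wheel nut 1 (flange 34 mm across, 20 mm high, about 0.07 kg), second in the row at the start
- nut2_mid (a point): middle of steel wheel nut 2 (flange 34 mm across, 20 mm high, about 0.07 kg), last in the row at the start
- tape: tape roll lying flat, 90 mm across, 24 mm high (bystander, origin under its middle)
- wrench: wrench lying on the table (bystander)
- screwdriver: screwdriver lying on the table (bystander)
- jar: glass jar, 70 mm across, 85 mm high (bystander, origin under its middle)
- spray: spray can, 60 mm across, 170 mm high (bystander, origin under its middle)
- mug: mug, 80 mm across, 90 mm high (bystander, origin under its middle)
- carton: cardboard carton 70 x 100 x 50 mm (bystander, origin under its middle)
Things that resemble listed ones, but are neither listed nor needed, are in the scene too. What is shaped like the bin but orange or red is not meant.

How it is judged:
On the way, in this order (a step that is already met when the one before it is completed fails the run):
1. the bin stands upright on the table below the chute's lower end, let go, with the gate still shut (angle between bin's own z axis and vertical below 0.1 rad and height (world z) of bin below 0.008 m and linear speed of bin below 0.02 m/s and contact force between bin and the fingers below 0.3 N and horizontal distance between bin and drop below 0.06 m and horizontal distance between pointer and marker above 0.045 m), for 0.2 s.
2. the gate's pointer is at the marker (x of pointer in the frame of marker between -0.006 and 0.006 m), for 0.2 s.
At the end, for the whole second after the job is handed in: All three nuts are inside the bin; the bin stands upright on the table (tilt under 0.1 rad), at rest and not touched by the fingers; the gate's pointer is within 6 mm of the marker along the pull, still, held there by the fingers (more than 3 N) and by nothing else (all of step 2 and linear speed of gate below 0.01 m/s and contact force between gate and the fingers above 3 N and contact force between gate and bin below 0.5 N and contact force between gate and tape below 0.5 N and contact force between gate and wrench below 0.5 N and contact force between gate and screwdriver below 0.5 N and contact force between gate and jar below 0.5 N and contact force between gate and spray below 0.5 N and contact force between gate and mug below 0.5 N and contact force between gate and carton below 0.5 N and angle between bin's own z axis and vertical below 0.1 rad and height (world z) of bin below 0.008 m and linear speed of bin below 0.02 m/s and contact force between bin and the fingers below 0.3 N and x of nut0_mid in the frame of bin between -0.049 and 0.049 m and y of nut0_mid in the frame of bin between -0.064 and 0.064 m and z of nut0_mid in the frame of bin between 0 and 0.06 m and x of nut1_mid in the frame of bin between -0.049 and 0.049 m and y of nut1_mid in the frame of bin between -0.064 and 0.064 m and z of nut1_mid in the frame of bin between 0 and 0.06 m and x of nut2_mid in the frame of bin between -0.049 and 0.049 m and y of nut2_mid in the frame of bin between -0.064 and 0.064 m and z of nut2_mid in the frame of bin between 0 and 0.06 m); the arm keeps its last pose, push and grip.
It fails at once if one of the other things on the bench is moved by more than 30 mm (distance of any of tape, wrench, screwdriver, jar, spray, mug, carton from where it was at the start of the episode above 0.03 m).
It also fails if it takes over 64 s, if anything falls off the work surface, if the arm or the gripper's body presses on something with over 40 N, if the wrist force passes 120 N, or if a joint passes its speed limit or range.

## Robot

A 7-joint arm with a two-finger parallel gripper is mounted at the origin on the work surface. World frame = base frame: x ahead of the robot, y to its left, z up, the work surface at z = 0. Lengths are in m, angles in rad, forces in N, time in s.
With the tool pointing down it reaches from about 0.4 to 0.875 m from the base axis. Payload 19.3 kg.
Tool frame: the origin (TCP) lies where the fingers leave the gripper's body, on its centre line; the fingertips stand 73 mm ahead of it and the grasp point (between the pads) lies 54 mm ahead of it; z points along the fingers, x is the direction in which the jaws open and shut, and the axes are right-handed (so a half turn about z gives the same grasp; the last joint's range is limited). The gripper opens to 85 mm and grips with 20 to 120 N. Pads are 22 mm wide; open, the fingers measure 114 mm over their backs; the gripper's body (76 mm by 85 mm) begins 54 mm behind the grasp point. The pads swing forward as they close: fully open they stand 13 mm farther back than shut.
Start: joints at [1.049, 0.521, -0.036, 1.599, 0.021, 1.021, -0.113], TCP at [0.273, -0.562, 0.304] pointing down, gripper open.
Joint ranges: [-2.91, 2.91], [-0.3, 2.13], [-1.5, 1.42], [0.17, 2.43], [-1.26, 4.41], [0.16, 1.93], [-2.52, 2.52]. Speed limits (rad/s): [1.89, 1.89, 2.39, 2.39, 3.01, 3.01, 3.01].

## Interface

Orientations are given as a 3x3 rotation matrix whose columns are the frame's x, y, z axes.
In Python, from workcell import arm gives the robot as it stands. The module is installed in compiled form; this text tells all that it offers.
- The arm moves only by the shell command python3 -m handwheel 'ROWS' [OPENING]. ROWS is JSON, a list of rows, each an object of numbers: "tx", "ty", "tz": the shift along the tool's x, y, z in m; "wx", "wy", "wz": the turn, a rotation vector about the tool's x, y, z in rad. In form: [{"tx": .., "ty": .., "tz": .., "wx": .., "wy": .., "wz": ..}, ...]. A call has 1 to 20 rows; each row is the pose to reach, as a shift and turn from the pose commanded when the call began, along the tool's axes at that moment; what a row does not reach only later rows make up. A row lasts 1/12 s, in which the tool goes at most 41.7 mm and 7.16 degrees, less where a joint would pass 70% of its speed; a pose out of reach is approached as far as the arm can. A call with a gripper value outside its range is refused whole. OPENING is the finger opening in m, from 0 to 0.0854, set as the call begins (- or left out, the last holds). The fingers move at their own pace and stop on an object; the grip force is fixed at half the most. Time passes only in rows, so rows that repeat a pose let the fingers close. It gives the time, the measured TCP pose, the force and the opening at its end, in the units of the state.
- arm.read_state(): the state, without advancing time (a new reading comes with each control period).
- arm.camera(name): name is "scene" or "top" or "wrist"; returns a dict with "img" (400x640x3 uint8, red, green, blue), "mtx" (3x3 intrinsics, pixels), "rvec" (rotation vector, rad) and "tvec" (3), from world to camera coordinates, as OpenCV has them. Camera axes: x right, y down, z forward; pixel columns grow to the right and rows downward; lengths in m; the calibration is good to about 2 mm. The wrist camera is an equidistant fisheye: a pixel r from the principal point sees the ray r / f radians off the axis. A picture is of the moment at which its call begins. There is no depth.
- arm.sign_off(): hands the job in, once; it reports no verdict.
The state is a dict: "t": time; "joint_pos": joint angles; "qvel": joint speeds; "joint_torque": joint torques, N m; "tcp_pos": TCP position; "ee_rot": TCP orientation; "wrist_force": force on the tool from outside, world axes, zero at the start; "ft_torque": the same for the moment, N m; "width": finger opening in m.
Only numpy, scipy, OpenCV 4.12 (cv2) and the standard library are available. Lean on these libraries where they do the work, as an engineer would, in place of code of your own. Each camera call takes 0.05 s, during which the arm holds its last target.

## Working session

There is one attempt and no reset: what is moved stays moved. The work goes in short steps, Python scripts to look and compute and a shell command to move; the robot and the scene stay as the last step left them, time stands still between calls to the robot, and variables do not carry over. Pictures are saved under pics/ and viewed, and the job is handed in when it is done.

```bash
mkdir -p pics
python3 - <<'E'
from workcell import arm
import cv2,numpy as np
s=arm.read_state()
print({k:np.round(v,3).tolist() for k,v in s.items()})
for n in ["scene","top","wrist"]:
    c=arm.camera(n); cv2.imwrite(f"pics/{n}0.png",c["img"][:,:,::-1]); print(n,np.round(c["mtx"],1).tolist(),np.round(c["rvec"],3),np.round(c["tvec"],3))
E
```

```text
{'t': 0.0, 'joint_pos': [1.049, 0.522, -0.036, 1.6, 0.021, 1.021, -0.113], 'qvel': [0.0, -0.001, 0.0, 0.001, -0.0, 0.001, 0.0], 'joint_torque': [0.002, -92.71, 1.981, -36.992, 0.018, 0.008, 0.0], 'tcp_pos': [0.273, -0.562, 0.303], 'ee_rot': [[0.437, -0.9, -0.001], [-0.9, -0.437, 0.001], [-0.001, 0.0, -1.0]], 'wrist_force': [1.01, -0.155, -0.846], 'ft_torque': [0.01, -0.032, 0.043], 'width': 0.085}
scene [[499.5, 0.0, 316.5], [0.0, 499.5, 199.0], [0.0, 0.0, 1.0]] [ 0.834  2.637 -1.013] [ 0.484 -0.089  1.773]
top [[406.8, 0.0, 316.1], [0.0, 406.8, 200.8], [0.0, 0.0, 1.0]] [ 2.2   -2.17   0.113] [-0.078  0.556  1.416]
wrist [[309.7, 0.0, 321.7], [0.0, 309.7, 199.4], [0.0, 0.0, 1.0]] [-2.419  1.513  0.253] [-0.624 -0.043  0.381]
```

View pics/scene0.png

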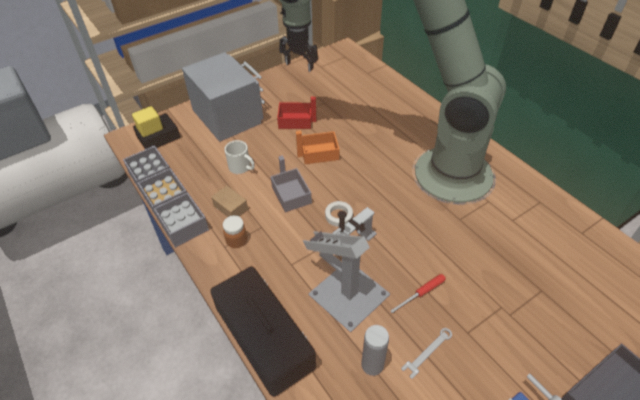

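View pics/top0.png

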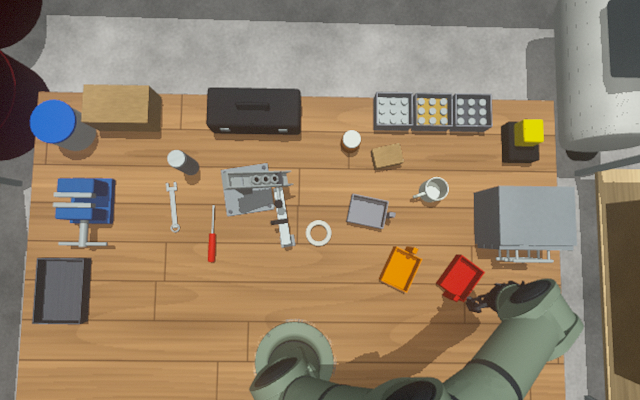

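View pics/wrist0.png

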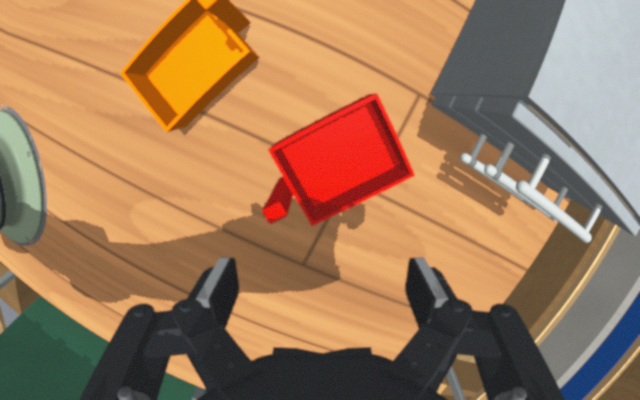

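The top view shows a grey bin at (367,212) with its grip at about (391,215). The orange bin (400,268) and the red bin (460,278) are decoys, and the dark grey tray at (62,290) has no grip. The dispenser is at (262,190), with the gate arm running to about (288,245). I'll enlarge these areas to confirm.

```bash
cat > h.py <<'E'
import cv2,numpy as np
from workcell import arm
def crop(c,x0,y0,x1,y1,k,name):
    im=cv2.resize(c["img"][y0:y1,x0:x1],None,fx=k,fy=k,interpolation=cv2.INTER_CUBIC); cv2.imwrite(f"pics/{name}.png",im[:,:,::-1])
def ray(c,u,v,fish=False):
    R,_=cv2.Rodrigues(np.array(c["rvec"],float)); t=np.array(c["tvec"],float).ravel(); K=c["mtx"]
    a=np.array([(u-K[0][2])/K[0][0],(v-K[1][2])/K[1][1]])
    if fish:
        r=np.linalg.norm(a); d=np.array([*(a/max(r,1e-9)*np.sin(r)),np.cos(r)])
    else: d=np.array([*a,1.])
    return -R.T@t, R.T@d
def at(c,u,v,z,fish=False):
    o,d=ray(c,u,v,fish); return o+d*(z-o[2])/d[2]
def proj(c,P,fish=False):
    R,_=cv2.Rodrigues(np.array(c["rvec"],float)); t=np.array(c["tvec"],float).ravel(); K=c["mtx"]
    p=R@np.array(P,float)+t
    if fish:
        h=np.hypot(p[0],p[1]); th=np.arctan2(h,p[2]); q=p[:2]/max(h,1e-9)*th
    else: q=p[:2]/p[2]
    return np.array([K[0][0]*q[0]+K[0][2],K[1][1]*q[1]+K[1][2]])
E
python3 - <<'E'
from h import *
c=arm.camera("top"); crop(c,210,150,410,260,4,"topc"); 
s=arm.camera("scene"); crop(s,260,140,400,340,3,"scenec")
np.save("pics/x.npy",0)
E
```

```text
(no output)
```

View pics/topc.png

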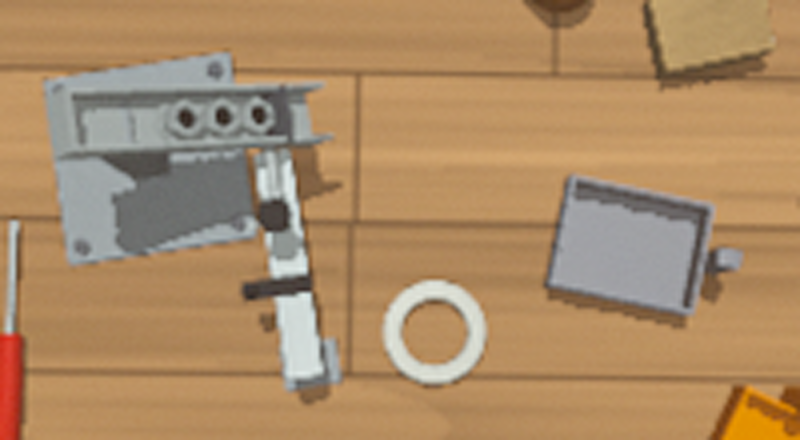

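View pics/scenec.png

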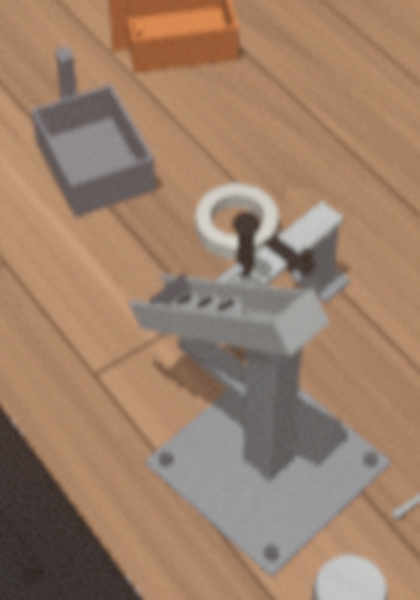

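```bash
cat > fit.py <<'E'
from h import *
from scipy.optimize import least_squares
c=arm.camera("top")
def fit(pts,x0):
    # pts: local xyz, crop px
    P=np.array([p[0] for p in pts]); U=np.array([[210+p[1][0]/4-.375,150+p[1][1]/4-.375] for p in pts])
    def w(q,p): cs,sn=np.cos(q[2]),np.sin(q[2]); return np.array([q[0]+cs*p[0]-sn*p[1],q[1]+sn*p[0]+cs*p[1],p[2]])
    f=lambda q:np.concatenate([proj(c,w(q,p))-u for p,u in zip(P,U)])
    r=least_squares(f,x0,loss="soft_l1"); print(np.round(r.x,4),np.round(r.fun.reshape(-1,2),1).tolist() if len(r.fun) else ''); return r.x,lambda p:w(r.x,p)
E
python3 - <<'E'
from fit import *
b,wb=fit([((-.049,-.064,.055),(693,314)),((.049,-.064,.055),(712,205)),((.049,.064,.055),(570,176)),((-.049,.064,.055),(547,288)),((0,-.074,.115),(729,260))],[.55,-.2,0])
print("grip",wb((0,-.074,.097)))
d,wd=fit([((.085,.2,.006),(45,80)),((.085,.03,.006),(230,54)),((-.085,.2,.006),(70,265)),((-.085,.03,.006),(255,235)),((-.085,0,.198),(273,214)),((-.214,.015,.11),(288,387)),((-.214,-.015,.11),(327,378))],[.55,.1,0])
for n,p in dict(lip=(0,-.035,.105),drop=(0,-.085,0),handle=(-.085,0,.168),pointer=(-.085,.026,.127)).items(): print(n,np.round(wd(p),4), proj(c,wd(p)))
o=c
for u,v,z in [(250,289,.14),(298,284,.112)]:
    P=at(c,210+u/4-.375,150+v/4-.375,z); cs,sn=np.cos(d[2]),np.sin(d[2]); e=P[:2]-d[:2]; print("marker local",cs*e[0]+sn*e[1],-sn*e[0]+cs*e[1])
k,_=0,0
K=at(c,210+435/4,150+332/4,.012);print("tape",K)
for n,p in dict(mug=(430,190,.05),jar=(351,141,.085),carton=(387,156,.05)).items(): print(n,at(c,*p))
E
```

```text
[ 0.5211 -0.2482 -0.1821] [[-0.0, 0.5], [0.3, 0.0], [-0.3, 0.1], [0.2, -0.2], [-0.1, -0.3]]
grip [ 0.50773804 -0.32095764  0.097     ]
[0.6152 0.063  0.1642] [[-0.3, 0.0], [0.3, -0.4], [-0.3, 0.5], [0.7, 0.8], [0.5, 0.6], [-0.1, -1.3], [-0.8, -0.4]]
lip [0.6209 0.0285 0.105 ] [287.20419441 179.36424124]
drop [ 0.6291 -0.0208  0.    ] [302.4504563  181.37275924]
handle [0.5313 0.0491 0.168 ] [279.12432994 204.42891518]
pointer [0.5271 0.0748 0.127 ] [272.18160034 206.58621707]
marker local -0.1352027479626809 0.03219055497301131
marker local -0.13571592438989907 -0.0052190442697872645
tape [ 0.4436505  -0.08175917  0.012     ]
mug [ 0.59858165 -0.46905346  0.05      ]
jar [ 0.76020251 -0.18724634  0.085     ]
carton [ 0.71694455 -0.31816245  0.05      ]
```

The enlarged crop confirms it: the grey bin with a grip at crop (632,245), grip top at (729,260). The dispenser fit has residuals under 1.3 px. The marker is about 50 mm out. I'll move above the bin's grip.

```bash
python3 -m handwheel '[{"tx":-0.014,"ty":-0.04,"tz":0.006,"wz":-0.11},{"tx":-0.028,"ty":-0.08,"tz":0.013,"wz":-0.23},{"tx":-0.042,"ty":-0.117,"tz":0.02,"wz":-0.34},{"tx":-0.056,"ty":-0.156,"tz":0.026,"wz":-0.46},{"tx":-0.07,"ty":-0.195,"tz":0.033,"wz":-0.58},{"tx":-0.084,"ty":-0.234,"tz":0.04,"wz":-0.7},{"tx":-0.098,"ty":-0.272,"tz":0.046,"wz":-0.81},{"tx":-0.114,"ty":-0.317,"tz":0.053,"wz":-0.937},{"tx":-0.114,"ty":-0.317,"tz":0.053,"wz":-0.937},{"tx":-0.114,"ty":-0.317,"tz":0.053,"wz":-0.937},{"tx":-0.114,"ty":-0.317,"tz":0.053,"wz":-0.937},{"tx":-0.114,"ty":-0.317,"tz":0.053,"wz":-0.937}]' 0.06
python3 - <<'E'
from h import *
c=arm.camera("wrist"); cv2.imwrite("pics/wrist1.png",c["img"][:,:,::-1])
s=arm.read_state(); print(s["t"],s["tcp_pos"],s["ee_rot"])
print(proj(c,(.508,-.321,.115),True))
E
```

```text
0.35 [ 0.27282101 -0.56222674  0.30373813] [[ 4.36553944e-01 -8.99678069e-01 -1.60312684e-04]
 [-8.99678021e-01 -4.36553974e-01  2.95317590e-04]
 [-3.35675898e-04  1.53077396e-05 -9.99999944e-01]]
[ 203.59385667 -117.03815039]$[0]: bad value
```

View pics/wrist1.png

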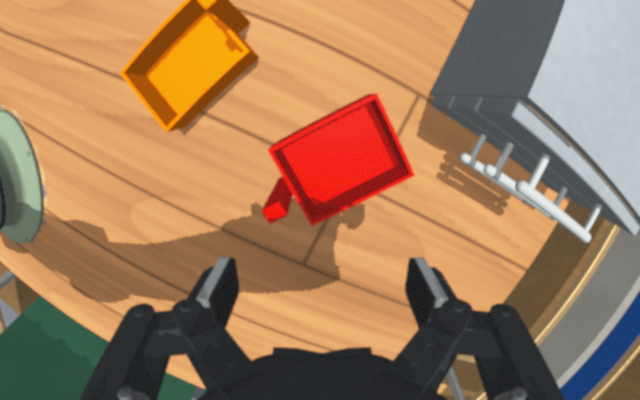

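The picture is unchanged because the move was refused. Each row needs all six keys.

```bash
python3 -m handwheel '[{"tx":-0.014,"ty":-0.04,"tz":0.006,"wx":0,"wy":0,"wz":-0.11},{"tx":-0.028,"ty":-0.08,"tz":0.013,"wx":0,"wy":0,"wz":-0.23},{"tx":-0.042,"ty":-0.117,"tz":0.02,"wx":0,"wy":0,"wz":-0.34},{"tx":-0.056,"ty":-0.156,"tz":0.026,"wx":0,"wy":0,"wz":-0.46},{"tx":-0.07,"ty":-0.195,"tz":0.033,"wx":0,"wy":0,"wz":-0.58},{"tx":-0.084,"ty":-0.234,"tz":0.04,"wx":0,"wy":0,"wz":-0.7},{"tx":-0.098,"ty":-0.272,"tz":0.046,"wx":0,"wy":0,"wz":-0.81},{"tx":-0.114,"ty":-0.317,"tz":0.053,"wx":0,"wy":0,"wz":-0.937},{"tx":-0.114,"ty":-0.317,"tz":0.053,"wx":0,"wy":0,"wz":-0.937},{"tx":-0.114,"ty":-0.317,"tz":0.053,"wx":0,"wy":0,"wz":-0.937},{"tx":-0.114,"ty":-0.317,"tz":0.053,"wx":0,"wy":0,"wz":-0.937},{"tx":-0.114,"ty":-0.317,"tz":0.053,"wx":0,"wy":0,"wz":-0.937}]' 0.06
python3 - <<'E'
from h import *
c=arm.camera("wrist"); cv2.imwrite("pics/wrist2.png",c["img"][:,:,::-1])
s=arm.read_state(); print(s["t"],s["tcp_pos"],s["ee_rot"])
print(proj(c,(.508,-.321,.115),True))
E
```

```text
t: 1.35
tcp_pos: [0.5076, -0.3223, 0.251]
ee_rot: [[0.983, -0.183, -0.0], [-0.183, -0.983, -0.001], [-0.0, 0.001, -1.0]]
wrist_force: [1.1, -0.3, -0.2]
width: 0.0601
1.4 [ 0.50750469 -0.32244782  0.25103438] [[ 9.83081039e-01 -1.83170982e-01 -2.47557105e-04]
 [-1.83171093e-01 -9.83080900e-01 -5.42861991e-04]
 [-1.43932097e-04  5.79022636e-04 -9.99999822e-01]]
[322.1181519  214.75747492]
```

View pics/wrist2.png

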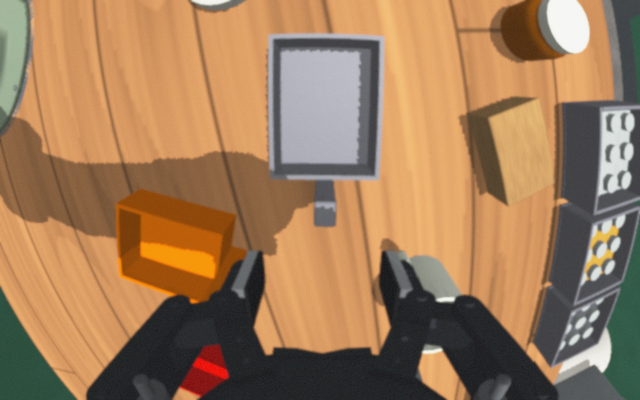

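The grip top is at (325,214), against a prediction of (322,215), so within about 2 mm. I'll descend and grasp.

```bash
python3 -m handwheel '[{"tx":0.002,"ty":-0.001,"tz":0.03,"wx":0,"wy":0,"wz":0},{"tx":0.002,"ty":-0.001,"tz":0.06,"wx":0,"wy":0,"wz":0},{"tx":0.002,"ty":-0.001,"tz":0.085,"wx":0,"wy":0,"wz":0},{"tx":0.002,"ty":-0.001,"tz":0.1,"wx":0,"wy":0,"wz":0},{"tx":0.002,"ty":-0.001,"tz":0.1,"wx":0,"wy":0,"wz":0},{"tx":0.002,"ty":-0.001,"tz":0.1,"wx":0,"wy":0,"wz":0}]' 0.06
python3 -m handwheel '[{"tx":0,"ty":0,"tz":0,"wx":0,"wy":0,"wz":0},{"tx":0,"ty":0,"tz":0,"wx":0,"wy":0,"wz":0},{"tx":0,"ty":0,"tz":0,"wx":0,"wy":0,"wz":0},{"tx":0,"ty":0,"tz":0,"wx":0,"wy":0,"wz":0},{"tx":0,"ty":0,"tz":0,"wx":0,"wy":0,"wz":0},{"tx":0,"ty":0,"tz":0,"wx":0,"wy":0,"wz":0},{"tx":0,"ty":0,"tz":0,"wx":0,"wy":0,"wz":0},{"tx":0,"ty":0,"tz":0,"wx":0,"wy":0,"wz":0}]' 0
python3 - <<'E'
from h import *
c=arm.camera("wrist"); cv2.imwrite("pics/wrist3.png",c["img"][:,:,::-1])
E
```

```text
t: 1.9
tcp_pos: [0.5098, -0.3214, 0.1509]
ee_rot: [[0.983, -0.182, -0.001], [-0.182, -0.983, 0.0], [-0.001, -0.0, -1.0]]
wrist_force: [0.3, -1.2, 0.1]
width: 0.06
t: 2.57
tcp_pos: [0.5108, -0.3211, 0.1519]
ee_rot: [[0.983, -0.181, 0.001], [-0.181, -0.983, -0.001], [0.001, 0.001, -1.0]]
wrist_force: [-1.9, 0.4, 8.4]
width: 0.0149
```

View pics/wrist3.png

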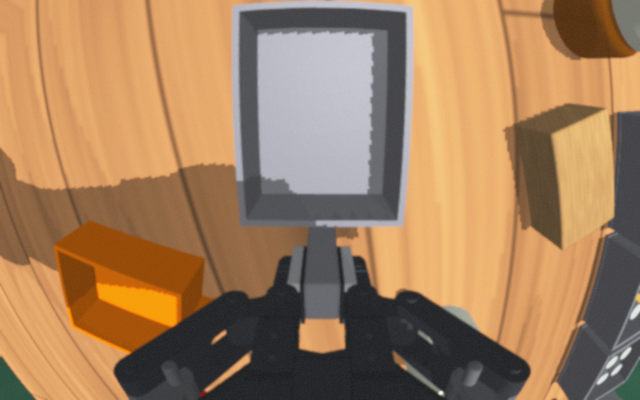

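Holding the grip at 14.9 mm. The view shows the grip centred between the pads at (322,285). I'll lift and carry it to a pre-place spot 70 mm short of the drop.

```bash
python3 -m handwheel '[{"tx":0,"ty":0,"tz":-0.01,"wx":0,"wy":0,"wz":0},{"tx":0,"ty":0,"tz":-0.022,"wx":0,"wy":0,"wz":0},{"tx":0,"ty":0,"tz":-0.034,"wx":0,"wy":0,"wz":0},{"tx":0.006,"ty":-0.01,"tz":-0.038,"wx":0,"wy":0,"wz":-0.02},{"tx":0.017,"ty":-0.028,"tz":-0.038,"wx":0,"wy":0,"wz":-0.053},{"tx":0.031,"ty":-0.05,"tz":-0.038,"wx":0,"wy":0,"wz":-0.096},{"tx":0.045,"ty":-0.073,"tz":-0.038,"wx":0,"wy":0,"wz":-0.14},{"tx":0.06,"ty":-0.098,"tz":-0.038,"wx":0,"wy":0,"wz":-0.19},{"tx":0.074,"ty":-0.121,"tz":-0.038,"wx":0,"wy":0,"wz":-0.23},{"tx":0.088,"ty":-0.144,"tz":-0.036,"wx":0,"wy":0,"wz":-0.276},{"tx":0.1,"ty":-0.164,"tz":-0.032,"wx":0,"wy":0,"wz":-0.314},{"tx":0.108,"ty":-0.177,"tz":-0.027,"wx":0,"wy":0,"wz":-0.338},{"tx":0.1105,"ty":-0.181,"tz":-0.022,"wx":0,"wy":0,"wz":-0.346},{"tx":0.1105,"ty":-0.181,"tz":-0.02,"wx":0,"wy":0,"wz":-0.346},{"tx":0.1105,"ty":-0.181,"tz":-0.02,"wx":0,"wy":0,"wz":-0.346}]'
python3 - <<'E'
from h import *
c=arm.camera("top"); crop(c,230,140,430,260,4,"top4")
s=arm.camera("scene"); crop(s,230,130,430,280,4,"scene4")
s=arm.read_state();print(s["tcp_pos"],s["ee_rot"])
E
```

```text
t: 3.87
tcp_pos: [0.6511, -0.1635, 0.1702]
ee_rot: [[0.987, 0.162, -0.001], [0.162, -0.987, -0.0], [-0.001, 0.0, -1.0]]
wrist_force: [0.4, -0.1, -0.2]
width: 0.0151
[ 0.65120779 -0.16413407  0.17097189] [[ 9.86912499e-01  1.61255779e-01 -5.40405703e-04]
 [ 1.61255355e-01 -9.86912429e-01 -7.53420357e-04]
 [-6.54826491e-04  6.56416654e-04 -9.99999570e-01]]
```

View pics/top4.png

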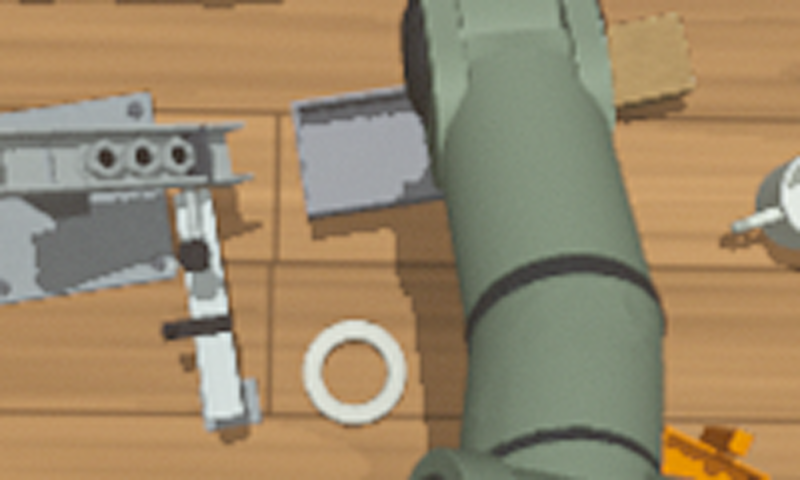

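View pics/scene4.png

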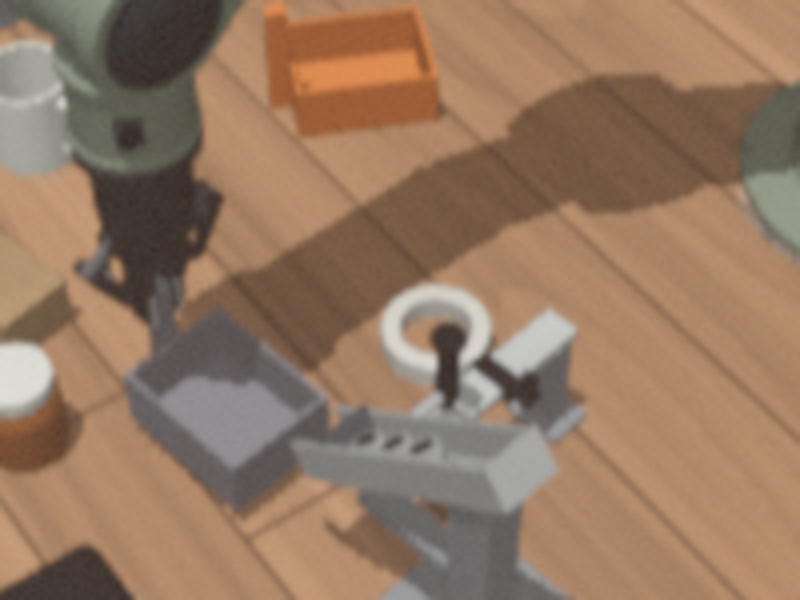

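The bin is level and lined up with the chute. Its near rim corners are at (293,103) and (311,218) in the top crop. I'll compute the remaining offset.

Run:
```python
from h import *
c=arm.camera("top"); th=.1642; R=np.array([[np.cos(th),-np.sin(th)],[np.sin(th),np.cos(th)]])
for u,v in [(293,103),(311,218)]:
    P=at(c,230+u/4-.375,140+v/4-.375,.075); print(R.T@(P[:2]-[.6152,.063]))
t=arm.read_state()["tcp_pos"]; print("tcp",R.T@(t[:2]-[.6152,.063]))
```

```text
[ 0.04446026 -0.09432985]
[-0.05622158 -0.09481072]
tcp [-0.00146148 -0.22995537]
```

```bash
python3 -m handwheel '[{"tx":0.001,"ty":-0.008,"tz":0.003,"wx":0,"wy":0,"wz":0},{"tx":0.004,"ty":-0.022,"tz":0.007,"wx":0,"wy":0,"wz":0},{"tx":0.004,"ty":-0.038,"tz":0.008,"wx":0,"wy":0,"wz":0},{"tx":0.004,"ty":-0.054,"tz":0.008,"wx":0,"wy":0,"wz":0},{"tx":0.004,"ty":-0.066,"tz":0.008,"wx":0,"wy":0,"wz":0},{"tx":0.004,"ty":-0.07,"tz":0.009,"wx":0,"wy":0,"wz":0},{"tx":0.004,"ty":-0.071,"tz":0.012,"wx":0,"wy":0,"wz":0},{"tx":0.004,"ty":-0.071,"tz":0.015,"wx":0,"wy":0,"wz":0},{"tx":0.004,"ty":-0.071,"tz":0.018,"wx":0,"wy":0,"wz":0},{"tx":0.004,"ty":-0.071,"tz":0.019,"wx":0,"wy":0,"wz":0},{"tx":0.004,"ty":-0.071,"tz":0.019,"wx":0,"wy":0,"wz":0},{"tx":0.004,"ty":-0.071,"tz":0.019,"wx":0,"wy":0,"wz":0}]'
python3 - <<'E'
from h import *
c=arm.camera("top"); crop(c,230,140,430,260,4,"top5")
s=arm.camera("scene"); crop(s,230,130,430,280,4,"scene5")
E
```

```text
t: 5.02
tcp_pos: [0.6443, -0.0931, 0.152]
ee_rot: [[0.987, 0.162, 0.0], [0.162, -0.987, -0.0], [-0.0, 0.0, -1.0]]
wrist_force: [-2.8, 0.1, 5.3]
width: 0.0153
```

View pics/top5.png

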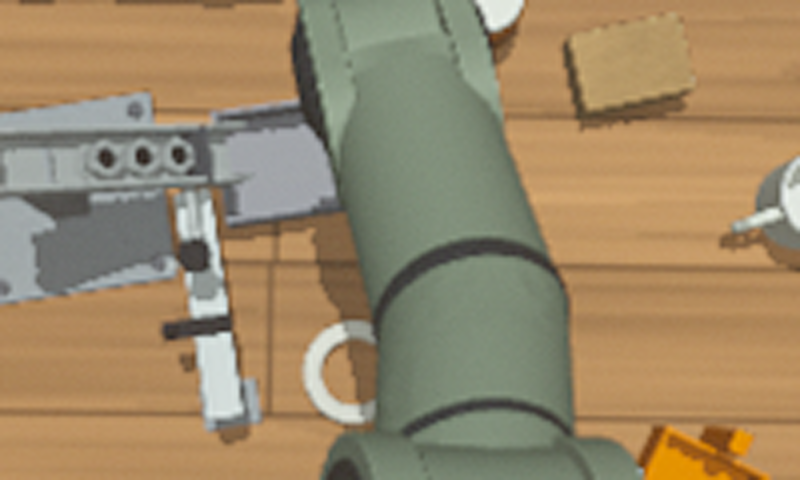

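View pics/scene5.png

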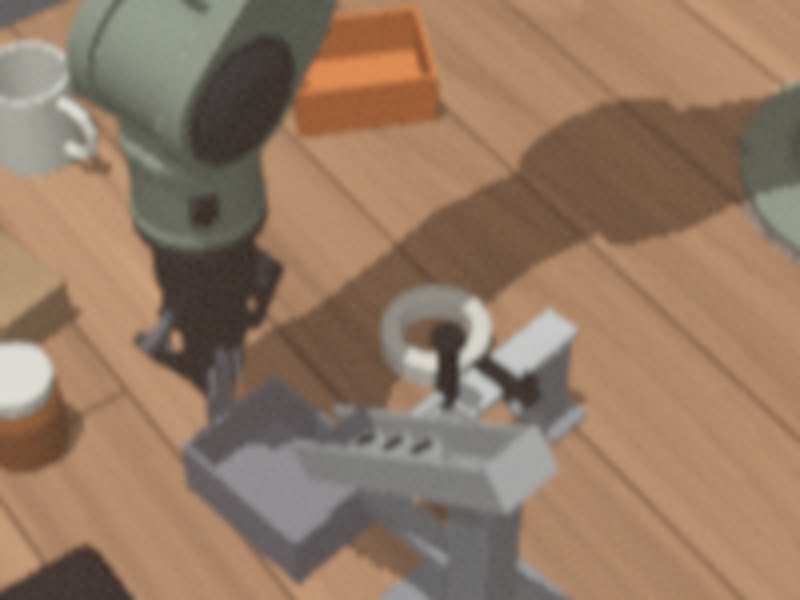

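The bin stands under the lip, with contact at 5 N upward. I'll release it and retreat upward.

```bash
python3 -m handwheel '[{"tx":0,"ty":0,"tz":0,"wx":0,"wy":0,"wz":0},{"tx":0,"ty":0,"tz":0,"wx":0,"wy":0,"wz":0},{"tx":0,"ty":0,"tz":0,"wx":0,"wy":0,"wz":0},{"tx":0,"ty":0,"tz":0,"wx":0,"wy":0,"wz":0},{"tx":0,"ty":0,"tz":0,"wx":0,"wy":0,"wz":0},{"tx":0,"ty":0,"tz":0,"wx":0,"wy":0,"wz":0}]' 0.05
python3 -m handwheel '[{"tx":0,"ty":0,"tz":-0.015,"wx":0,"wy":0,"wz":0},{"tx":0,"ty":0,"tz":-0.04,"wx":0,"wy":0,"wz":0},{"tx":0,"ty":0.02,"tz":-0.075,"wx":0,"wy":0,"wz":0},{"tx":0,"ty":0.05,"tz":-0.105,"wx":0,"wy":0,"wz":0},{"tx":-0.02,"ty":0.08,"tz":-0.12,"wx":0,"wy":0,"wz":0},{"tx":-0.04,"ty":0.1,"tz":-0.12,"wx":0,"wy":0,"wz":0},{"tx":-0.04,"ty":0.1,"tz":-0.12,"wx":0,"wy":0,"wz":0},{"tx":-0.04,"ty":0.1,"tz":-0.12,"wx":0,"wy":0,"wz":0}]'
python3 - <<'E'
from h import *
c=arm.camera("top"); crop(c,210,140,410,260,4,"top6")
s=arm.camera("wrist"); cv2.imwrite("pics/wrist6.png",s["img"][:,:,::-1])
E
```

```text
t: 5.62
tcp_pos: [0.6442, -0.092, 0.1519]
ee_rot: [[0.987, 0.163, -0.0], [0.163, -0.987, 0.0], [-0.0, -0.0, -1.0]]
wrist_force: [0.0, 0.7, -0.1]
width: 0.0502
t: 6.28
tcp_pos: [0.6203, -0.199, 0.2721]
ee_rot: [[0.987, 0.16, 0.0], [0.16, -0.987, -0.001], [-0.0, 0.001, -1.0]]
wrist_force: [0.8, 0.3, -0.4]
width: 0.05
```

View pics/top6.png

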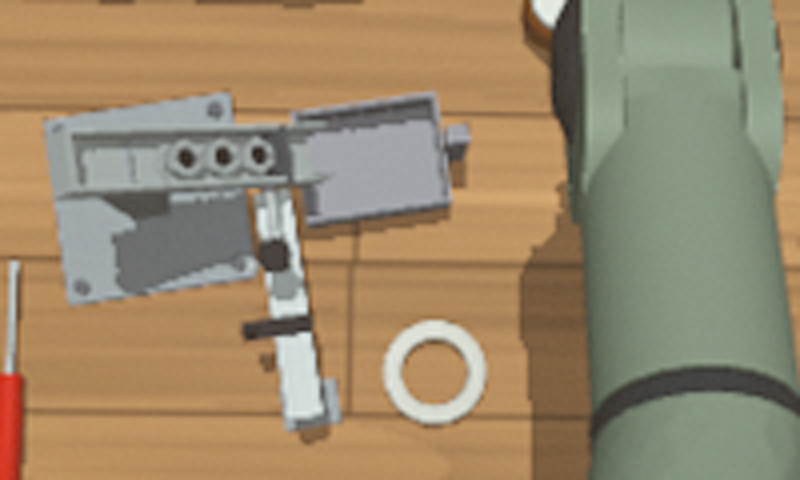

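View pics/wrist6.png

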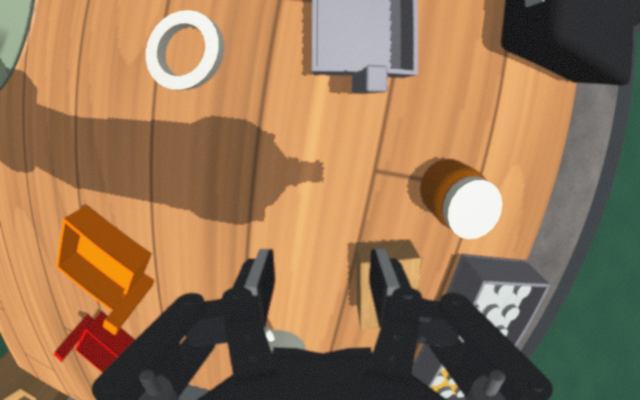

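The bin is free-standing. Rim corners in the crop: (437,94), (451,207), (291,112), (309,224), with the grip top at about (457,138). Next I'll check its pose against the drop.

Run:
```python
from fit import *
P=lambda u,v:(u,v-40)
b,wb=fit([((-.049,-.064,.055),P(451,207)),((.049,-.064,.055),P(437,94)),((.049,.064,.055),P(291,112)),((-.049,.064,.055),P(309,224)),((0,-.074,.115),P(457,138))],[.62,0,0.16])
print(np.array(b[:2])-[.6291,-.0208])
s=arm.read_state(); print(s["tcp_pos"])
```

```text
[ 0.6286 -0.0219  0.143 ] [[0.2, -0.4], [0.0, 0.2], [0.1, 0.3], [-0.9, 0.0], [0.3, -0.0]]
[-0.00050018 -0.00112235]
[ 0.62144979 -0.1960413   0.27165446]
```

Bin pose is within 1.5 mm of the drop. Next, hover above the handle.

```bash
python3 -m handwheel '[{"tx":-0.004,"ty":-0.01,"tz":-0.02,"wx":0,"wy":0,"wz":0},{"tx":-0.01,"ty":-0.035,"tz":-0.035,"wx":0,"wy":0,"wz":0},{"tx":-0.015,"ty":-0.065,"tz":-0.04,"wx":0,"wy":0,"wz":0},{"tx":-0.022,"ty":-0.1,"tz":-0.04,"wx":0,"wy":0,"wz":0},{"tx":-0.029,"ty":-0.135,"tz":-0.04,"wx":0,"wy":0,"wz":0},{"tx":-0.036,"ty":-0.17,"tz":-0.04,"wx":0,"wy":0,"wz":0},{"tx":-0.042,"ty":-0.205,"tz":-0.04,"wx":0,"wy":0,"wz":0},{"tx":-0.046,"ty":-0.235,"tz":-0.04,"wx":0,"wy":0,"wz":0},{"tx":-0.049,"ty":-0.252,"tz":-0.04,"wx":0,"wy":0,"wz":0},{"tx":-0.049,"ty":-0.257,"tz":-0.04,"wx":0,"wy":0,"wz":0},{"tx":-0.049,"ty":-0.257,"tz":-0.04,"wx":0,"wy":0,"wz":0},{"tx":-0.049,"ty":-0.257,"tz":-0.04,"wx":0,"wy":0,"wz":0}]' 0.05
python3 - <<'E'
from h import *
s=arm.camera("wrist"); cv2.imwrite("pics/wrist7.png",s["img"][:,:,::-1])
for P in [(.5313,.0491,.198),(.5271,.0748,.127)]: print(proj(s,P,True))
d=np.array([.6152,.063]);th=.1642;R=np.array([[np.cos(th),-np.sin(th)],[np.sin(th),np.cos(th)]])
print(proj(s,[*(d+R@[-.135,.034]),.14],True)); st=arm.read_state(); print(R.T@(st["tcp_pos"][:2]-d))
E
```

```text
t: 7.43
tcp_pos: [0.5311, 0.0482, 0.3117]
ee_rot: [[0.987, 0.164, -0.0], [0.164, -0.987, -0.0], [-0.0, 0.0, -1.0]]
wrist_force: [0.5, 0.3, -0.7]
width: 0.0499
[322.3089907  228.22726267]
[322.31882651 165.15019778]
[260.21731831 159.37210458]
[-0.08541789 -0.00143831]
```

View pics/wrist7.png

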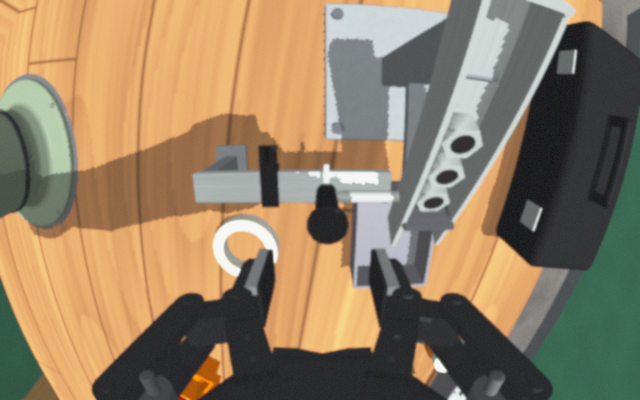

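The knob is at (327,224), within about 2 mm of prediction, and well between the fingers. The pointer tip is at (326,168) and the black marker at (266,175). I'll descend and grip.

```bash
python3 -m handwheel '[{"tx":0.001,"ty":-0.002,"tz":0.015,"wx":0,"wy":0,"wz":0},{"tx":0.001,"ty":-0.002,"tz":0.035,"wx":0,"wy":0,"wz":0},{"tx":0.001,"ty":-0.002,"tz":0.055,"wx":0,"wy":0,"wz":0},{"tx":0.001,"ty":-0.002,"tz":0.072,"wx":0,"wy":0,"wz":0},{"tx":0.001,"ty":-0.002,"tz":0.084,"wx":0,"wy":0,"wz":0},{"tx":0.001,"ty":-0.002,"tz":0.089,"wx":0,"wy":0,"wz":0},{"tx":0.001,"ty":-0.002,"tz":0.089,"wx":0,"wy":0,"wz":0}]' 0.05
python3 -m handwheel '[{"tx":0,"ty":0,"tz":0,"wx":0,"wy":0,"wz":0},{"tx":0,"ty":0,"tz":0,"wx":0,"wy":0,"wz":0},{"tx":0,"ty":0,"tz":0,"wx":0,"wy":0,"wz":0},{"tx":0,"ty":0,"tz":0,"wx":0,"wy":0,"wz":0},{"tx":0,"ty":0,"tz":0,"wx":0,"wy":0,"wz":0},{"tx":0,"ty":0,"tz":0,"wx":0,"wy":0,"wz":0},{"tx":0,"ty":0,"tz":0,"wx":0,"wy":0,"wz":0}]' 0
python3 - <<'E'
from h import *
s=arm.camera("wrist"); crop(s,160,80,480,320,2.5,"wrist8")
d=np.array([.6152,.063]);th=.1642;R=np.array([[np.cos(th),-np.sin(th)],[np.sin(th),np.cos(th)]])
st=arm.read_state(); print(R.T@(st["tcp_pos"][:2]-d),st["ee_rot"][:,0])
E
```

```text
t: 8.07
tcp_pos: [0.5313, 0.0496, 0.2219]
ee_rot: [[0.987, 0.162, -0.002], [0.162, -0.987, -0.0], [-0.002, -0.0, -1.0]]
wrist_force: [0.6, -0.1, 1.5]
width: 0.0504
t: 8.65
tcp_pos: [0.5323, 0.0504, 0.2239]
ee_rot: [[0.987, 0.163, 0.003], [0.163, -0.987, 0.0], [0.003, 0.0, -1.0]]
wrist_force: [4.8, -2.1, 7.9]
width: 0.022
[-0.08384438  0.00105208] [0.98665609 0.16279958 0.00246075]
```

View pics/wrist8.png

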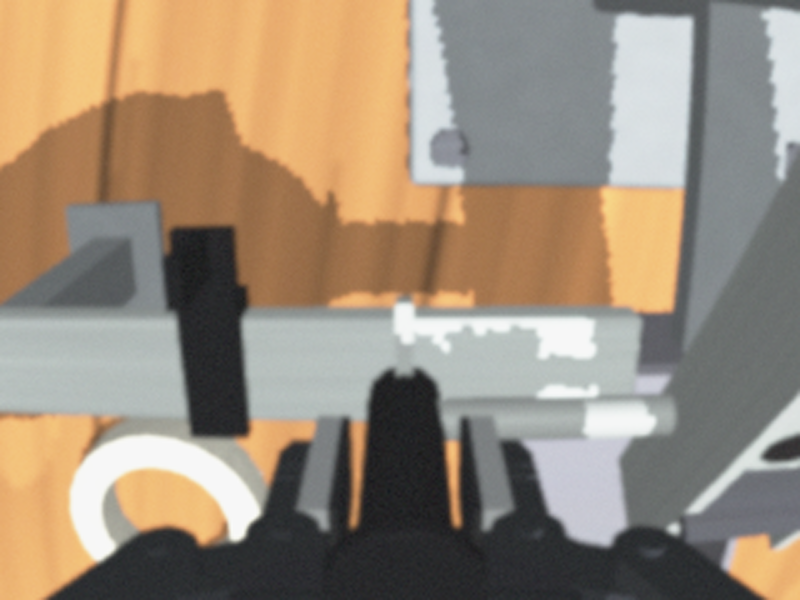

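```bash
python3 -m handwheel '[{"tx":0,"ty":0,"tz":0,"wx":0,"wy":0,"wz":0},{"tx":0,"ty":0,"tz":0,"wx":0,"wy":0,"wz":0},{"tx":0,"ty":0,"tz":0,"wx":0,"wy":0,"wz":0},{"tx":0,"ty":0,"tz":0,"wx":0,"wy":0,"wz":0}]' 0
python3 - <<'E'
from h import *
s=arm.camera("wrist"); s["img"]=cv2.convertScaleAbs(s["img"],alpha=1.8,beta=20); crop(s,215,150,345,260,6,"wrist9")
d=np.array([.6152,.063]);th=.1642;R=np.array([[np.cos(th),-np.sin(th)],[np.sin(th),np.cos(th)]])
for x in [-.13,-.135,-.14]:
  print(x,[np.round((proj(s,[*(d+R@[x,y]),z],True)-[215,150])*6).tolist() for y,z in [(.034,.14),(0,.11)]])
print((proj(s,[*(d+R@[-.085,.026]),.127],True)-[215,150])*6)
E
```

```text
t: 9.03
tcp_pos: [0.5323, 0.0503, 0.2239]
ee_rot: [[0.987, 0.163, 0.002], [0.163, -0.987, 0.0], [0.002, 0.0, -1.0]]
wrist_force: [4.4, -1.6, 7.7]
width: 0.0224
-0.13 [[122.0, 274.0], [220.0, 482.0]]
-0.135 [[70.0, 274.0], [177.0, 481.0]]
-0.14 [[18.0, 274.0], [134.0, 480.0]]
[625.63345951 310.72296056]
```

View pics/wrist9.png

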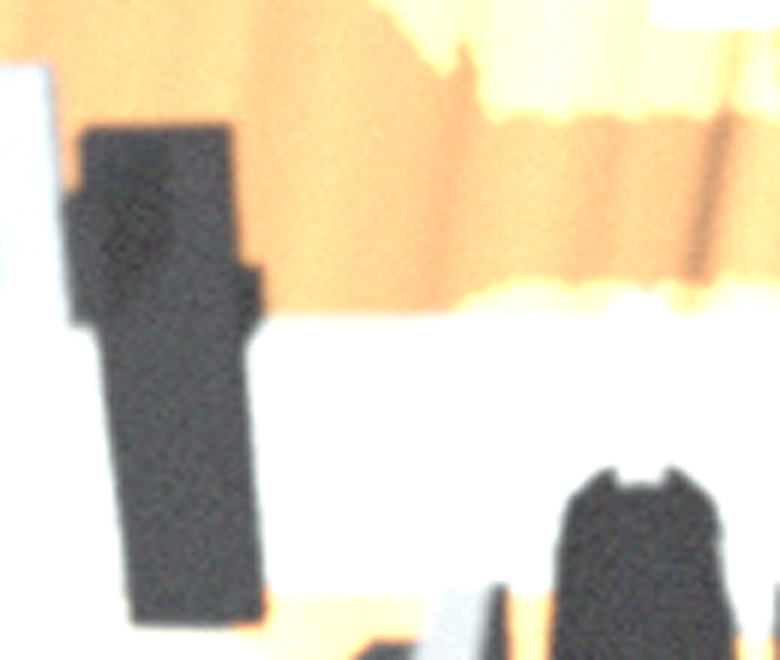

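The fingers stopped at 22 mm, stable, and the view shows the handle between the pads. The estimated separation is 50.4 mm (pointer at -83.5, clip centre at -133.9, same camera). I'll pull 47 mm first and then look.

```bash
python3 -m handwheel '[{"tx":-0.002,"ty":0,"tz":0,"wx":0,"wy":0,"wz":0},{"tx":-0.006,"ty":0,"tz":0,"wx":0,"wy":0,"wz":0},{"tx":-0.011,"ty":0,"tz":0,"wx":0,"wy":0,"wz":0},{"tx":-0.016,"ty":0,"tz":0,"wx":0,"wy":0,"wz":0},{"tx":-0.021,"ty":0,"tz":0,"wx":0,"wy":0,"wz":0},{"tx":-0.026,"ty":0,"tz":0,"wx":0,"wy":0,"wz":0},{"tx":-0.031,"ty":0,"tz":0,"wx":0,"wy":0,"wz":0},{"tx":-0.036,"ty":0,"tz":0,"wx":0,"wy":0,"wz":0},{"tx":-0.041,"ty":0,"tz":0,"wx":0,"wy":0,"wz":0},{"tx":-0.045,"ty":0,"tz":0,"wx":0,"wy":0,"wz":0},{"tx":-0.047,"ty":0,"tz":0,"wx":0,"wy":0,"wz":0},{"tx":-0.047,"ty":0,"tz":0,"wx":0,"wy":0,"wz":0},{"tx":-0.047,"ty":0,"tz":0,"wx":0,"wy":0,"wz":0}]' 0
python3 - <<'E'
from h import *
s=arm.camera("wrist"); s["img"]=cv2.convertScaleAbs(s["img"],alpha=1.4,beta=10); crop(s,220,100,480,300,3,"wrist10")
c=arm.camera("scene"); crop(c,280,160,400,280,5,"scene10")
d=np.array([.6152,.063]);th=.1642;R=np.array([[np.cos(th),-np.sin(th)],[np.sin(th),np.cos(th)]])
st=arm.read_state(); print(R.T@(st["tcp_pos"][:2]-d),st["wrist_force"])
E
```

```text
t: 10.17
tcp_pos: [0.4863, 0.0426, 0.2239]
ee_rot: [[0.987, 0.163, 0.003], [0.163, -0.987, 0.0], [0.003, 0.0, -1.0]]
wrist_force: [8.9, -2.8, 4.8]
width: 0.0222
[-0.13045058  0.00096606] [ 8.67156603 -1.98856323  5.80527049]
```

View pics/wrist10.png

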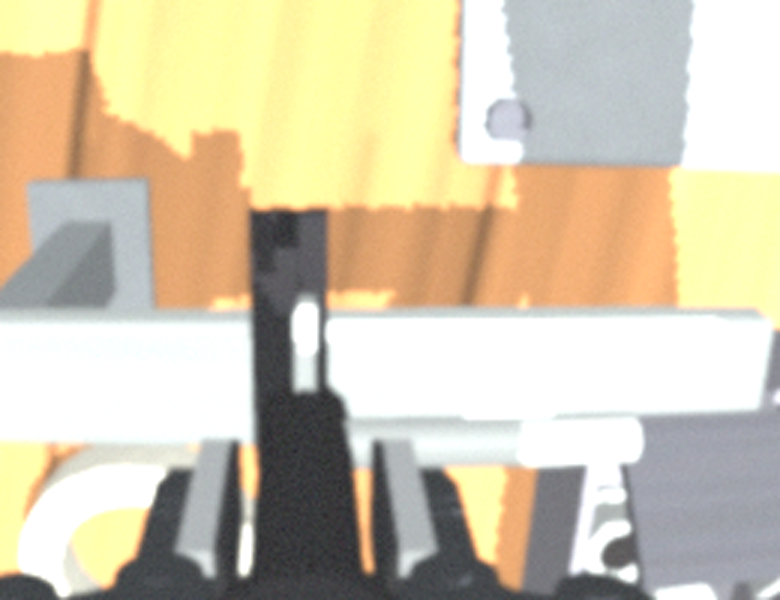

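View pics/scene10.png

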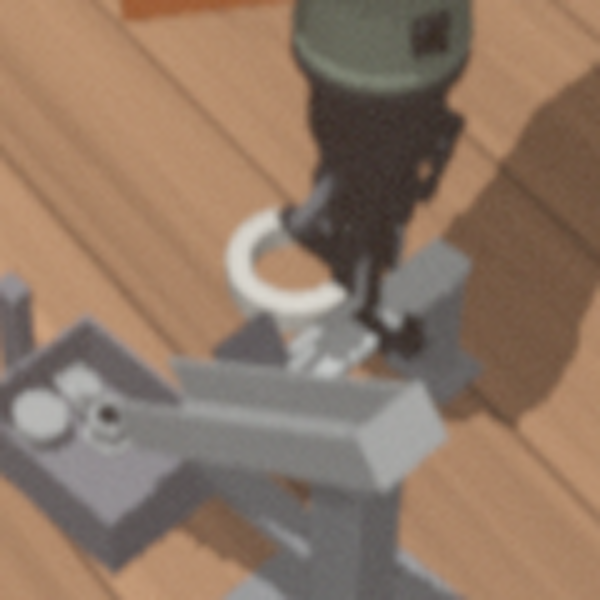

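All three nuts appear to be in the bin, and the chute is empty. The pointer tip is at crop (306,300), and the clip spans x from 250–256 to 327–330. I'll compute the remaining offset.

Run:
```python
from h import *
s=arm.camera("wrist"); d=np.array([.6152,.063]);th=.1642;R=np.array([[np.cos(th),-np.sin(th)],[np.sin(th),np.cos(th)]])
L=lambda u,v,z:np.round(1e3*(R.T@(at(s,220+u/3-.33,100+v/3-.33,z,True)[:2]-d)),1)
print("pointer",L(306,300,.127))
for z in (.111,.114,.126,.14): print(z,[L(u,v,z).tolist() for u,v in [(250,212),(327,212),(253,312),(327,312)]])
crop(s,295,150,345,245,10,"a"); im=cv2.imread("pics/a.png"); cv2.imwrite("pics/wrist11.png",cv2.convertScaleAbs(im[:600],alpha=2.5,beta=20))
```

```text
pointer [-130.2   27.2]
0.111 [[-141.4, 40.5], [-125.9, 40.5], [-141.2, 19.1], [-125.7, 19.0]]
0.114 [[-141.3, 41.2], [-125.9, 41.2], [-141.0, 20.1], [-125.8, 20.1]]
0.126 [[-140.6, 44.1], [-126.3, 44.1], [-140.3, 24.4], [-126.1, 24.4]]
0.14 [[-139.7, 47.5], [-126.6, 47.4], [-139.5, 29.4], [-126.5, 29.4]]
```

View pics/wrist11.png

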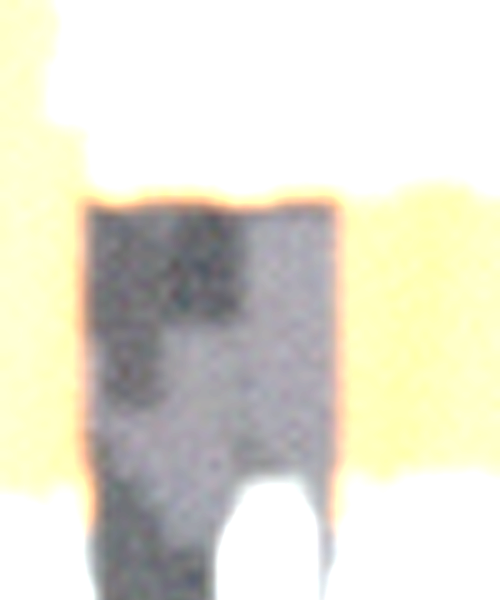

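The marker is centred at about -133.4 mm (clip edges and fin agree) and the pointer is at -130.2. I'll pull 3.3 mm more and wait.

```bash
python3 -m handwheel '[{"tx":-0.0015,"ty":0,"tz":0,"wx":0,"wy":0,"wz":0},{"tx":-0.0033,"ty":0,"tz":0,"wx":0,"wy":0,"wz":0},{"tx":-0.0033,"ty":0,"tz":0,"wx":0,"wy":0,"wz":0},{"tx":-0.0033,"ty":0,"tz":0,"wx":0,"wy":0,"wz":0},{"tx":-0.0033,"ty":0,"tz":0,"wx":0,"wy":0,"wz":0},{"tx":-0.0033,"ty":0,"tz":0,"wx":0,"wy":0,"wz":0},{"tx":-0.0033,"ty":0,"tz":0,"wx":0,"wy":0,"wz":0},{"tx":-0.0033,"ty":0,"tz":0,"wx":0,"wy":0,"wz":0},{"tx":-0.0033,"ty":0,"tz":0,"wx":0,"wy":0,"wz":0},{"tx":-0.0033,"ty":0,"tz":0,"wx":0,"wy":0,"wz":0},{"tx":-0.0033,"ty":0,"tz":0,"wx":0,"wy":0,"wz":0},{"tx":-0.0033,"ty":0,"tz":0,"wx":0,"wy":0,"wz":0},{"tx":-0.0033,"ty":0,"tz":0,"wx":0,"wy":0,"wz":0},{"tx":-0.0033,"ty":0,"tz":0,"wx":0,"wy":0,"wz":0},{"tx":-0.0033,"ty":0,"tz":0,"wx":0,"wy":0,"wz":0},{"tx":-0.0033,"ty":0,"tz":0,"wx":0,"wy":0,"wz":0},{"tx":-0.0033,"ty":0,"tz":0,"wx":0,"wy":0,"wz":0},{"tx":-0.0033,"ty":0,"tz":0,"wx":0,"wy":0,"wz":0}]' 0
python3 - <<'E'
from h import *
s=arm.camera("wrist"); s["img"]=cv2.convertScaleAbs(s["img"],alpha=1.6,beta=10); crop(s,220,100,480,300,3,"wrist12")
c=arm.camera("scene"); crop(c,270,170,390,280,5,"scene12")
c=arm.camera("top"); crop(c,210,140,410,260,4,"top12"); print(arm.read_state()["wrist_force"])
E
```

```text
t: 11.82
tcp_pos: [0.4832, 0.0421, 0.2239]
ee_rot: [[0.987, 0.163, 0.003], [0.163, -0.987, 0.0], [0.003, 0.0, -1.0]]
wrist_force: [8.7, -2.6, 4.9]
width: 0.0221
[ 9.10571187 -2.32560004  5.00186694]
```

View pics/wrist12.png

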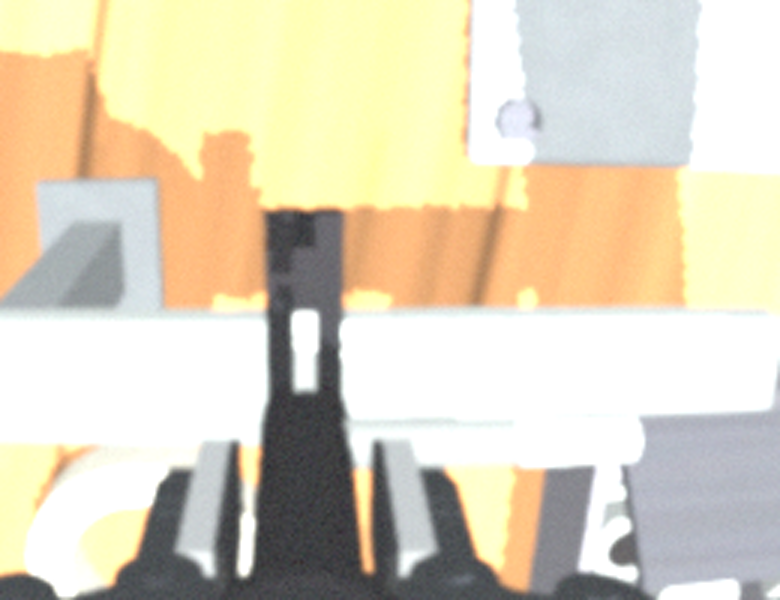

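View pics/scene12.png

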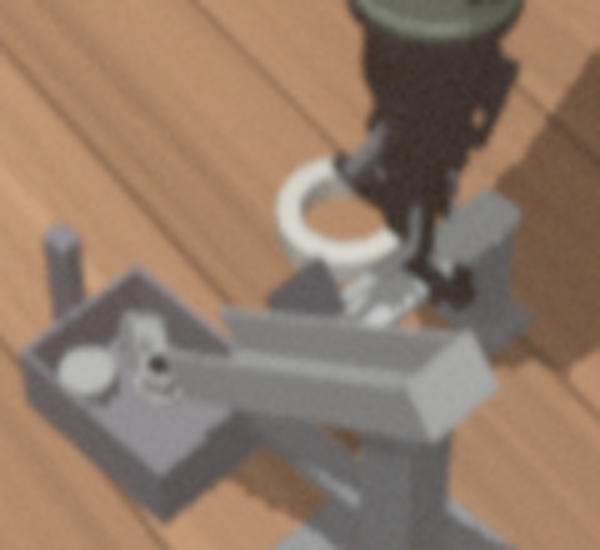

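View pics/top12.png

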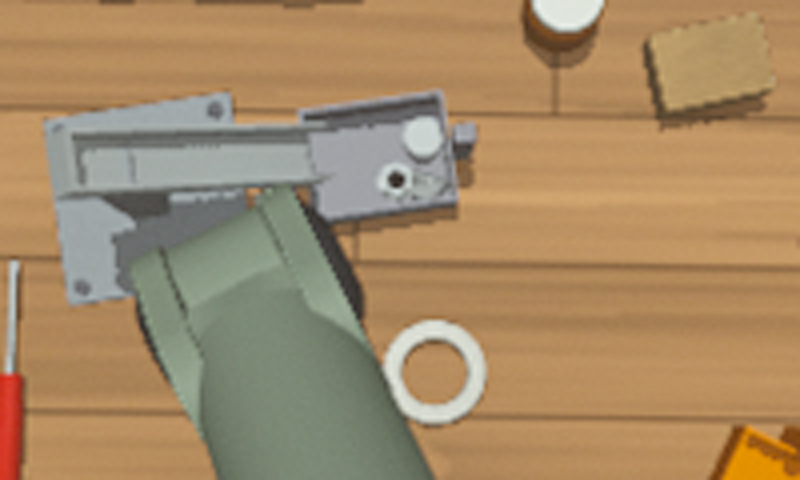

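The pointer at x=305 is centred on the clip (267–342). All three nuts are in the bin, at top-crop (423,138), (396,180) and (430,185). The chute is empty, the tape is unmoved, and the pull force is steady at about 9 N. Handing in.

```bash
python3 -c "
from workcell import arm
print(arm.sign_off())"
```

```text
the job is handed in; nothing more can be done
None
```

The job is handed in. The grey bin stands under the chute with all three nuts in it, and the gripper is still holding the gate handle at the marker. Sign-off gave no verdict.

- **Bin:** I placed it about 1 mm from the drop spot and let go with the gate still shut. It was upright when I checked after release. In the last pictures it had shifted only slightly.
- **Gate and nuts:** I pulled the gate about 50 mm. In the last wrist picture the pointer is centred on the marker clip, to within about 1 mm. The chute is empty and the wrist force was steady at about 9 N.
- **Bystanders:** none that I could see in the last pictures had moved; not all of them were in view.
- **Unexplained reading:** the finger opening on the 18 mm handle stayed at 22 mm, so the fingers may be gripping partly on the knob. The handle followed the pull without visible slip.
- **Refused move:** my first move was rejected because its rows lacked some keys. I re-sent it, and nothing moved in between.

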